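# Put the tea things and filter cartridges back where they belong

### The job

Tidy the counter: stand the big cup in the well of the big saucer and the small cup in the well of the small saucer, stand the round cartridge in the large bay and the square cartridge in the small bay of the cartridge box, and lay the spoon across the spoon rest, right way up with its handle in both notches. Any order will do; set the things down rather than dropping them, do not tip the cups or cartridges over, and leave all five standing or lying still and released.

Things in the scene. Friction and masses are not known exactly. Their poses are not given: they have to be found in the camera images.
- big_cup: The larger of two handleless brown-grey stoneware cups, open upward: 62 mm outer diameter (straight wall from 10 mm up, 4 mm thick; foot 52 mm), 70 mm high, about 170 g. Origin: centre of the underside; z up the cup's axis. Loose, on the bare counter.
- small_cup: The smaller stoneware cup, same look: 46 mm outer diameter (straight wall from 8 mm up, 4 mm thick; foot 38 mm), 50 mm high, about 80 g. Origin: centre of the underside; z up the axis. Loose, on the bare counter.
- round_cartridge: White plastic water filter cartridge, a closed upright cylinder with grey bands: 52 mm diameter up to 80 mm height, then a shallow cone to the top at 95 mm; about 130 g. Origin: centre of the underside; z up its axis. Loose, on the bare counter.
- square_cartridge: White plastic water filter cartridge, an upright square prism with grey bands: 36 x 36 mm, 75 mm high, about 90 g. Origin: centre of the underside; x and y square to its faces, z up. Loose, on the bare counter.
- spoon: Flat-bottomed steel soup spoon lying on the counter, 160 mm long, about 60 g. x runs along it toward the bowl. Handle: straight bar 12 mm wide (y), 8 mm thick (z 0 to 8 mm), x = -80 to +45 mm. Bowl: round, 36 mm wide, 12 mm high, x = 44 to 80 mm. Origin: on the underside of the handle, within 10 mm of the centre of mass: a good place to grip. z up. Loose, on the bare counter.
- big_saucer: The larger round stoneware saucer, fixed: 116 mm outer diameter, flat round well 88 mm in diameter whose floor is 4 mm above the counter, rim 12 mm high at most. The big cup belongs in the well (up to about 13 mm off centre fits). Origin: centre, at counter level; z up. Bystanders near the things (half lime, tiny dish) are under 20 mm high.
- small_saucer: The smaller round stoneware saucer, fixed: 96 mm outer diameter, flat well 70 mm in diameter whose floor is 4 mm above the counter, rim 12 mm high at most. The small cup belongs in the well (up to about 12 mm off centre fits). Origin: centre, at counter level; z up. Taller bystanders stand only beyond x = 0.74 m or |y| above 0.45 m.
- cartridge_box: Fixed grey plastic box, open on top, 82 (x) by 142 mm (y), walls 38 mm high, floor 4 mm above the counter. Two square bays: large, 74 x 74 mm inside, centred at x = 0, y = -30 mm; small, 56 x 56 mm inside, at x = 0, y = +39 mm. Its flap stays folded out on the +x side, below the rim, to x = 97 mm; leave it. Origin: centre of the underside; z up.
- spoon_rest: Fixed stoneware rest: base 80 (x) by 60 mm (y), 6 mm thick, two cross ridges 6 mm thick at x = -26 and +26 mm, free space between. Each has a notch 30 mm wide at y = 0; notch floor 18 mm, horns 28 mm above the counter. The spoon lies along x in both, either way round, origin above origin (14 mm off along x fits), bowl outside the ridges. Origin: centre, counter level.
Not all that is in view belongs to the job. What is shaped like the spoon_rest but green or turquoise is not meant.

How it is judged:
By the outcome, as a careful person would: the job done as asked, in the order asked, and still so for the second after the job is handed in, with the robot touching nothing.
It also fails if it takes over 141 s, if anything falls off the work surface, if the arm or the gripper's body presses on something with over 40 N, if the wrist force passes 120 N, or if a joint passes its speed limit or range.

### The arm

A 6-joint arm with a two-finger parallel gripper is mounted at the origin on the work surface. World frame = base frame: x ahead of the robot, y to its left, z up, the work surface at z = 0. Lengths are in m, angles in rad, forces in N, time in s.
With the tool pointing down it reaches from about 0.25 to 0.775 m from the base axis. Payload 4 kg.
Tool frame: the origin (TCP) lies on the centre line of the jaws, within the pads' length; the fingertips stand 11 mm ahead of it and the grasp point (between the pads) lies 8 mm behind it; z points along the fingers, y is the direction in which the jaws open and shut (so a half turn about z gives the same grasp; the last joint's range is limited). The gripper opens to 85 mm and grips with 20 to 120 N. Pads are 22 mm wide; open, the fingers measure 114 mm over their backs; the gripper's body (76 mm by 85 mm) begins 54 mm behind the grasp point. The pads swing forward as they close: fully open they stand 13 mm farther back than shut.
Start: joints at [-1.359, 0.087, 1.371, -0, 1.684, -0.103], TCP at [0.17, -0.523, 0.242] pointing down, gripper open.
Joint ranges: [-3.1, 3.1], [-0.76, 2.03], [0.27, 2.55], [-1.08, 4.22], [0.17, 2.65], [-2.57, 2.57]. Speed limits (rad/s): [2.79, 2.79, 3.14, 3.14, 3.14, 3.14].

### API

Orientations are given as [roll, pitch, yaw] about the fixed x, y, z axes, in that order (R = Rz(yaw) Ry(pitch) Rx(roll)).
In Python, from station import r gives the robot as it stands.
- The arm moves only by the tool apply_moves, never from a script. Its argument "motion" is a list that holds one entry, the list of rows, each a list of 5 numbers: the shift along the tool's x, y, z in mm, then the turn about the tool's z in rad, then the finger opening in mm, from 0 to 85.4. A call has 1 to 20 rows; each row is the pose to reach, as a shift and turn from the pose commanded when the call began, along the tool's axes at that moment; what a row does not reach only later rows make up. A row lasts 1/10 s, in which the tool goes at most 50 mm and 8.59 degrees, less where a joint would pass 70% of its speed; a pose out of reach is approached as far as the arm can. A call with a gripper value outside its range is refused whole. The fingers move at their own pace and stop on an object; "newtons" is the grip in N (left out, the last holds). Time passes only in rows, so rows that repeat a pose let the fingers close. It gives the time, the measured TCP pose, the force and the opening at its end, in the units of the state.
- r.state(): the state, without advancing time (a new reading comes with each control period).
- r.get_image(name): name is "scene" or "top" or "wrist"; returns the picture (480x640x3 uint8, red, green, blue); there is no depth.
- r.calibration(name): a dict with "fx", "fy", "cx", "cy" (pixels), "R" (3x3) and "t" (3): a world point X has camera coordinates R X + t. Camera axes: x right, y down, z forward; pixel columns grow to the right and rows downward; lengths in m; the calibration is good to about 2 mm. The wrist camera is an equidistant fisheye: a pixel r from the principal point sees the ray r / f radians off the axis. A picture is of the moment at which its call begins: read the wrist's pose just before it. calibration takes no time and is no camera call; for the wrist camera it gives the pose at the moment of the call.
- r.close_job(): hands the job in, once; it reports no verdict.
The state is a dict: "clock": time; "qpos": joint angles; "joint_velocities": joint speeds; "effort": joint torques, N m; "ee_pos": TCP position; "tool_rot": TCP orientation; "contact_force": force on the tool from outside, world axes, zero at the start; "ft_torque": the same for the moment, N m; "width": finger opening in m.
Only numpy, scipy, OpenCV 4.12 (cv2) and the standard library are available. Lean on these libraries where they do the work, as an engineer would, in place of code of your own. Each camera call takes 0.05 s, during which the arm holds its last target. There are 200 camera calls.

## Working session

There is one attempt and no reset: what is moved stays moved. The work goes in short steps, Python scripts to look and compute and a tool call to move; the robot and the scene stay as the last step left them, time stands still between calls to the robot, and variables do not carry over. Pictures are saved under pics/ and viewed, about 12 in all and at most 16, crops included, and the job is handed in when it is done.

Besides the shell and the picture viewer there is one more tool, called after "Request:" as name([rows], argument=value, ...), one row to a line, values as JSON. apply_moves: Moves the arm, as the interface text tells. Its arguments: {"type":"object","properties":{"motion":{"type":"array"},"newtons":{"type":"number"}},"required":["motion"]}

```bash
mkdir -p pics; python3 - <<'E'
from station import r
import cv2
for n in ("top","scene"):
    im=r.get_image(n); cv2.imwrite(f"pics/{n}0.png",im[:,:,::-1])
    c=r.calibration(n); print(n,{k:(v if not hasattr(v,'tolist') else v.tolist()) for k,v in c.items()})
print(r.state())
E
```

```text
top {'fx': 529.5937718507338, 'fy': 529.5937718507338, 'cx': 323.99894775942573, 'cy': 237.65443143528591, 'R': [[-0.011290661546064902, -0.9995617421935744, -0.02736502338384943], [-0.9967860054569303, 0.01342149004188758, -0.07897799016354089], [0.07931065683165826, 0.026385358591497775, -0.9965006937102097]], 't': [-0.02836043718071939, 0.5387497177245797, 1.3438790171031394]}
scene {'fx': 445.1264224278115, 'fy': 445.1264224278115, 'cx': 316.18378935929087, 'cy': 238.88590518421898, 'R': [[0.5745752842176659, 0.8184004536723952, 0.009161888179080417], [0.6927608034455752, -0.48034544979544164, -0.5379132997707494], [-0.43582761727044067, 0.3154186841162591, -0.84295037916519]], 't': [-0.242901593919302, -0.3649531468479571, 1.1651158414259035]}
{'clock': 0.1, 'qpos': array([-1.35910132e+00,  8.79254395e-02,  1.37210708e+00,  2.48532113e-05,
        1.68359225e+00, -1.03108649e-01]), 'joint_velocities': array([-0.00013659, -0.00206151, -0.00407468,  0.00147767, -0.00098242,
       -0.00016857]), 'effort': array([ 2.21653034e-03, -3.53015649e+01, -3.14217925e+01, -7.89391515e-05,
        7.94999942e-03,  1.17318797e-05]), 'ee_pos': array([ 0.17020646, -0.52256055,  0.2412299 ]), 'tool_rot': array([-3.13957388e+00, -2.33726971e-04,  3.14806193e-01]), 'contact_force': array([-0.89449276,  0.33725732,  0.07563493]), 'ft_torque': array([ 0.04668014, -0.02747736,  0.00219392]), 'width': 0.08528864342333387}
```

View pics/top0.png

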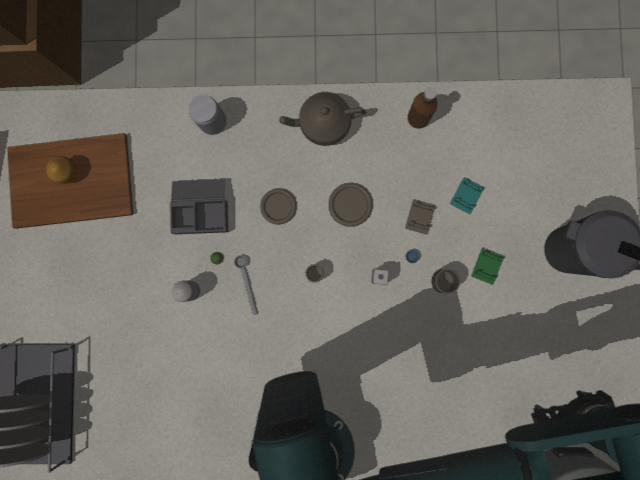

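View pics/scene0.png

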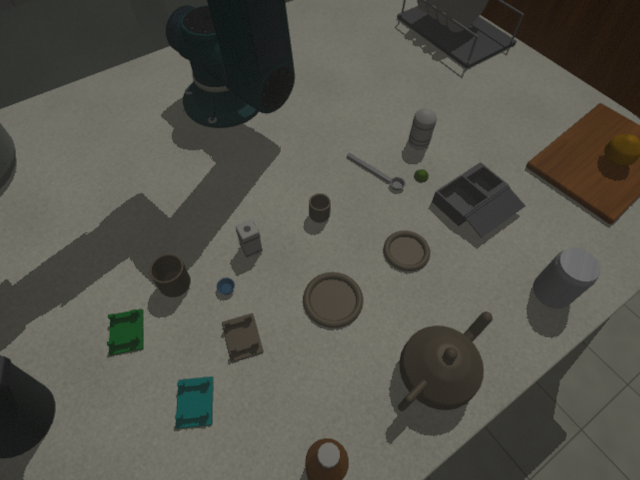

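The top view shows, in pixels:
- **Targets:** box at (200,207), small saucer (278,206), big saucer (350,204), brown rest (421,217).
- **Loose things:** round cartridge (186,291), spoon (243,262)-(254,312), small cup (315,272), square cartridge (380,277), big cup (445,280).
- **Lookalikes:** the turquoise rest (467,196) and green rest (488,266), both excluded by colour. The grey cylinder (208,115) and the pot at (595,245) are too large or too far away. The lime (217,258) and blue dish (413,256) are bystanders.

Next is a close crop.

```bash
python3 - <<'E'
import cv2
im=cv2.imread("pics/top0.png")
a=cv2.resize(im[170:330,160:340],None,fx=4.4,fy=3.6,interpolation=cv2.INTER_CUBIC)
a=cv2.resize(im[172:322,160:360],None,fx=4,fy=4,interpolation=cv2.INTER_CUBIC)
b=cv2.resize(im[172:322,320:520],None,fx=4,fy=4,interpolation=cv2.INTER_CUBIC)
g=lambda x: cv2.LUT(x,__import__('numpy').array([min(255,int(255*(i/255)**.6)) for i in range(256)],dtype='uint8'))
cv2.imwrite("pics/c1.png",g(a));cv2.imwrite("pics/c2.png",g(b))
E
```

```text
(no output)
```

View pics/c1.png

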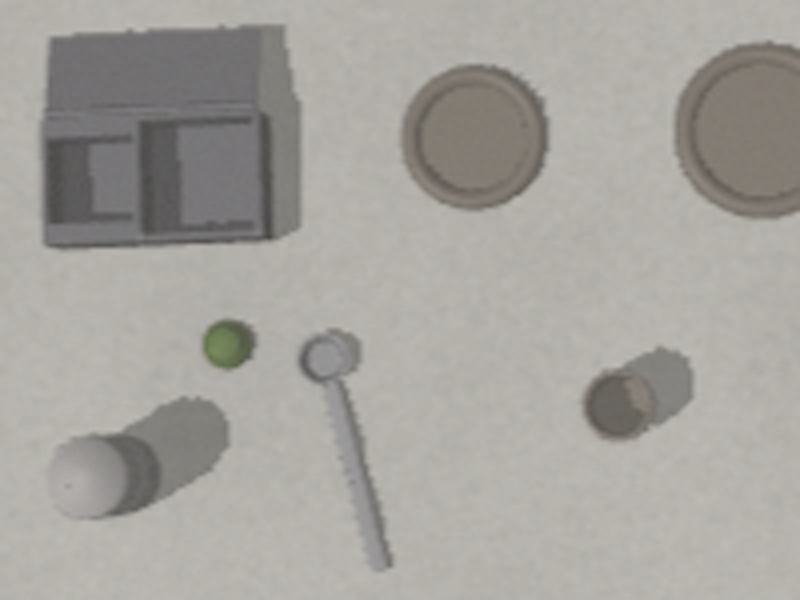

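View pics/c2.png

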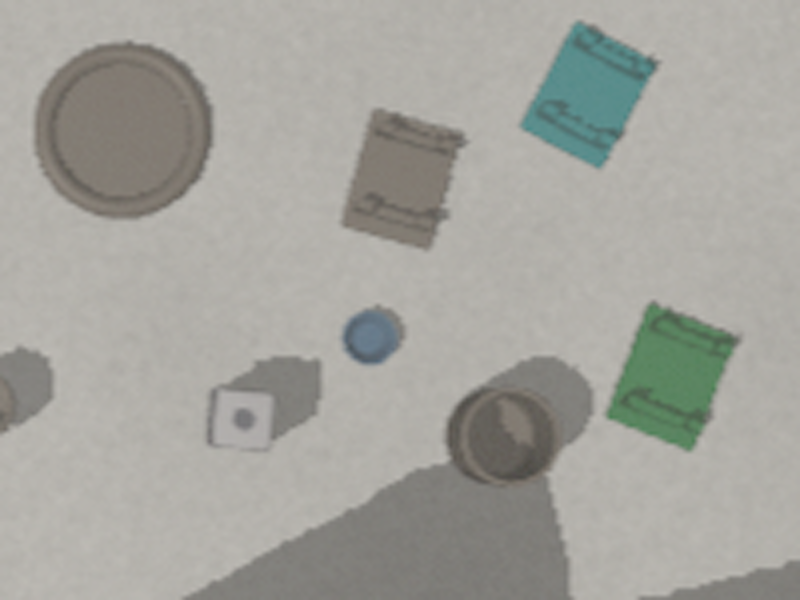

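The crops confirm the choice: the brown rest is at crop 2 (403,178), and every loose item and target matches its description.

```bash
cat > h.py <<'E'
import numpy as np, cv2
from scipy.spatial.transform import Rotation as Ro
from station import r
def w(name,uv,z,c=None):
    "pixel -> world on plane z"
    c=c or r.calibration(name); R=np.array(c["R"]);t=np.array(c["t"])
    a=np.array([(uv[0]-c["cx"])/c["fx"],(uv[1]-c["cy"])/c["fy"]])
    if name=="wrist":
        th=np.hypot(*a); d=np.r_[a/max(th,1e-9)*np.sin(th),np.cos(th)]
    else: d=np.r_[a,1]
    C=-R.T@t; d=R.T@d
    return C+d*(z-C[2])/d[2]
def p(name,X,c=None):
    c=c or r.calibration(name); q=np.array(c["R"])@X+np.array(c["t"])
    if name=="wrist":
        rr=np.hypot(q[0],q[1]); th=np.arctan2(rr,q[2]); a=q[:2]/max(rr,1e-9)*th
    else: a=q[:2]/q[2]
    return np.array([a[0]*c["fx"]+c["cx"],a[1]*c["fy"]+c["cy"]])
def rel(target,yaw,s=None):
    "shift in tool axes (mm) and turn (rad) from the present pose to target with jaw yaw"
    s=s or r.state(); R=Ro.from_euler("xyz",s["tool_rot"]).as_matrix()
    d=R.T@(np.array(target)-s["ee_pos"])*1000
    return d.round(1), s["tool_rot"], s["ee_pos"]
E
python3 - <<'E'
from h import *
T={}
A=lambda u,v,z,o:w("top",(u/4+o-.4,v/4+172-.4),z).round(4)
for n,u,v,z,o in [("round",88,477,.08,160),("scup",619,405,.05,160),("bcup",504,436,.07,320),("sq",243,420,.075,320),
 ("sqc1",213,389,.075,320),("sqc2",273,391,.075,320),("sqc3",270,451,.075,320),
 ("ssau",475,136,.012,160),("bsau",124,130,.012,320),("rest1",372,110,.006,320),("rest3",430,248,.006,320),("rest4",342,225,.006,320),
 ("bowl",322,357,.012,160),("hend",382,568,.008,160),("boxL-",45,245,.038,160),("boxR-",268,240,.038,160),("boxL+",45,115,.038,160),("boxR+",262,110,.038,160)]:
    print(n,A(u,v,z,o))
c=r.calibration("wrist");print(c); R=np.array(c["R"]);C=-R.T@np.array(c["t"]);s=r.state()
Rt=Ro.from_euler("xyz",s["tool_rot"]).as_matrix();print("cam in tool",Rt.T@(C-s["ee_pos"]),(R@Rt).round(3))
E
```

```text
round [0.4069 0.3158 0.08  ]
scup [ 0.4478 -0.0106  0.05  ]
bcup [ 0.4248 -0.3335  0.07  ]
sq [ 0.4364 -0.1737  0.075 ]
sqc1 [ 0.4556 -0.1556  0.075 ]
sqc2 [ 0.4539 -0.1924  0.075 ]
sqc3 [ 0.4172 -0.1898  0.075 ]
ssau [0.6247 0.0836 0.012 ]
bsau [ 0.6258 -0.1051  0.012 ]
rest1 [ 0.6373 -0.2669  0.006 ]
rest3 [ 0.5465 -0.3022  0.006 ]
rest4 [ 0.5623 -0.2457  0.006 ]
bowl [0.4816 0.1838 0.012 ]
hend [0.3451 0.1454 0.008 ]
boxL- [0.5547 0.3576 0.038 ]
boxR- [0.5559 0.2138 0.038 ]
boxL+ [0.6388 0.3586 0.038 ]
boxR+ [0.6399 0.2179 0.038 ]
{'fx': 371.64829954431775, 'fy': 371.64829954431775, 'cx': 324.8259544238063, 'cy': 244.64284043265792, 'R': array([[ 0.30949466, -0.95089845, -0.00227735],
       [-0.90328963, -0.29474577,  0.31175756],
       [-0.29712103, -0.09443019, -0.95015895]]), 't': array([-0.54958007, -0.04076173,  0.37971863])}
cam in tool [ 0.07956138  0.00059478 -0.13100222] [[-0.     1.     0.   ]
 [-0.95  -0.    -0.312]
 [-0.312 -0.     0.95 ]]
```

Estimates from the top view (m):

| Thing | x, y | Yaw (rad) |
|---|---|---|
| big cup | .425, -.334 | – |
| square cartridge | .436, -.174 | -.045 |
| small cup | .448, -.011 | – |
| spoon | .422, .167 | .274 |
| round cartridge | .407, .316 | – |
| big saucer | .626, -.105 | – |
| small saucer | .625, .084 | – |
| rest | .592, -.2845 | -.273 |
| box | .597, .287 | 0 |

I'll start by moving over the big cup.

Request:
apply_moves([
  [[40,-13,0,0.05,85],[80,-27,0,0.1,85],[125,-42,0,0.15,85],[170,-57,0,0.2,85],[215,-72,0,0.25,85],[260,-87,0,0.315,85],[290,-97,0,0.315,85],[301,-101,0,0.315,85],[301,-101,0,0.315,85],[301,-101,0,0.315,85]],
], newtons=40)

```text
clock: 1.1
ee_pos: [0.4245, -0.3343, 0.242]
tool_rot: [3.141, 0.001, -0.001]
contact_force: [0.6, -0.1, 1.1]
width: 0.0848
```

```bash
cat > look.py <<'E'
from h import *; import sys
c=r.calibration("wrist"); s=r.state(); im=r.get_image("wrist")[:,:,::-1].copy()
print(s["clock"],s["ee_pos"].round(4),s["tool_rot"].round(4),s["width"],s["contact_force"].round(1))
E_=dict(bcup=(.425,-.334,.07,.031),sq=(.436,-.174,.075,.018),scup=(.448,-.011,.05,.023),rnd=(.407,.316,.08,.026),
 bsau=(.626,-.105,.012,.058),ssau=(.625,.084,.012,.048),spoon=(.422,.167,.008,.006))
def poly(P,col): cv2.polylines(im,[np.array([p("wrist",np.array(x),c) for x in P]).round().astype(int).reshape(-1,1,2)],False,col,1)
for n,(x,y,z,q) in E_.items():
    if (np.array(c["R"])@[x,y,z]+c["t"])[2]<.05: continue
    poly([(x+q*np.cos(a),y+q*np.sin(a),z) for a in np.linspace(0,6.3,50)],(0,0,255))
def rect(x,y,z,a,hx,hy):
    u=np.array([np.cos(a),np.sin(a)]);v=np.array([-u[1],u[0]])
    poly([tuple(np.array([x,y])+i*hx*u+j*hy*v)+(z,) for i,j in [(1,1),(1,-1),(-1,-1),(-1,1),(1,1)]],(0,255,255))
rect(.592,-.2845,.006,-.273,.04,.03); rect(.436,-.174,.075,-.045,.018,.018); rect(.597,.287,.038,0.005,.041,.071)
rect(.422-.0175*.963,.167-.0175*.27,.008,.274,.0625,.006)
cv2.imwrite(sys.argv[1],cv2.convertScaleAbs(im,alpha=1.6,beta=15))
E
python3 look.py pics/w1.png
```

```text
1.1 [ 0.4245 -0.3343  0.242 ] [ 3.1414e+00  1.3000e-03 -8.0000e-04] 0.08484662952650661 [ 0.6 -0.1  1.1]
```

View pics/w1.png

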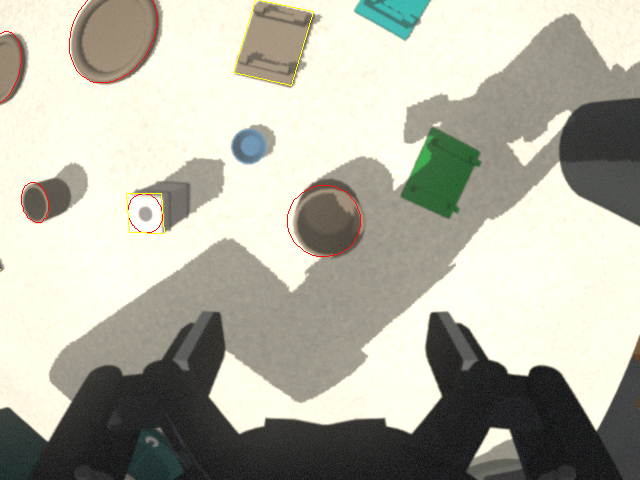

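The overlay fits the rest, square cartridge, saucers and small cup to within about 2 mm. The big cup at (327,219) sits about 2 mm further toward -y. Descending and gripping it.

Request:
apply_moves([
  [[0,2,40,0,85],[0,2,80,0,85],[0,2,120,0,85],[0,2,155,0,85],[0,2,185,0,85],[0,2,203,0,85],[0,2,205,0,85],[0,2,205,0,55],[0,2,205,0,50],[0,2,205,0,50],[0,2,205,0,50],[0,2,205,0,50],[0,2,205,0,50],[0,2,205,0,50]],
], newtons=40)

```text
clock: 2.55
ee_pos: [0.426, -0.337, 0.0391]
tool_rot: [3.138, -0.002, -0.0]
contact_force: [-0.8, -1.3, 5.8]
width: 0.0621
```

Request:
apply_moves([
  [[0,0,-20,0,50],[0,0,-50,0,50],[20,-23,-70,0,50],[45,-52,-80,0,50],[70,-81,-80,0,50],[95,-110,-80,0,50],[120,-139,-80,0,50],[145,-168,-80,0,50],[170,-197,-80,0,50],[190,-219,-80,0,50],[200,-231,-80,0,50],[200,-231,-60,0,50],[200,-231,-40,0,50],[200,-231,-25,0,50],[200,-231,-15,0,50],[200,-231,-9,0,50],[200,-231,-6,0,50],[200,-231,-4,0,50],[200,-231,-4,0,50],[200,-231,-4,0,50]],
])

```text
clock: 4.55
ee_pos: [0.626, -0.1052, 0.0432]
tool_rot: [3.141, -0.002, -0.0]
contact_force: [-2.6, -1.7, 4.4]
width: 0.0622
```

Request:
apply_moves([
  [[0,0,0,0,66],[0,0,0,0,72],[0,0,0,0,85],[0,0,0,0,85],[0,0,-20,0,85],[0,0,-50,0,85],[0,0,-90,0,85],[-20,8,-130,-0.14,85],[-50,20,-160,-0.28,85],[-80,30,-160,-0.42,85],[-110,42,-160,-0.56,85],[-140,54,-160,-0.7,85],[-170,64,-160,-0.84,85],[-190,69,-160,-0.98,85],[-190,69,-160,-1.12,85],[-190,69,-160,-1.26,85],[-190,69,-160,-1.4,85],[-190,69,-160,-1.526,85],[-190,69,-160,-1.526,85],[-190,69,-160,-1.526,85]],
])

```text
clock: 6.55
ee_pos: [0.4353, -0.1737, 0.2013]
tool_rot: [3.141, 0.0, 1.523]
contact_force: [0.4, 0.5, -0.2]
width: 0.085
```

```bash
python3 look.py pics/w2.png
```

```text
6.55 [ 0.4353 -0.1737  0.2013] [3.1415e+00 1.0000e-04 1.5232e+00] 0.08497634932802622 [ 0.4  0.5 -0.2]
```

View pics/w2.png

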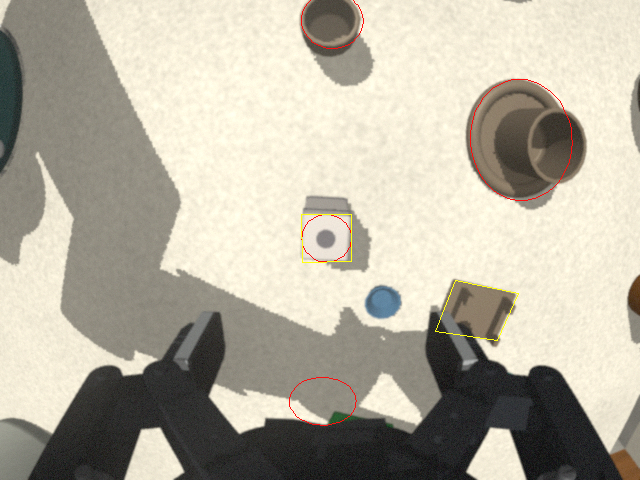

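The square cartridge is centred under the overlay at (326,238), and the big cup stands in the saucer. Gripping the square cartridge.

Request:
apply_moves([
  [[0,0,40,0,85],[0,0,80,0,85],[0,0,115,0,80],[0,0,140,0,75],[0,0,149,0,70],[0,0,149,0,50],[0,0,149,0,30],[0,0,149,0,28],[0,0,149,0,28],[0,0,149,0,28],[0,0,149,0,28],[0,0,149,0,28],[0,0,149,0,28]],
], newtons=40)

```text
clock: 7.9
ee_pos: [0.4366, -0.1745, 0.0542]
tool_rot: [3.138, 0.002, 1.526]
contact_force: [0.2, 1.6, 6.7]
width: 0.0359
```

```bash
python3 -c "
from h import *
print(rel((.597,.326,.056),0))"
```

```text
(array([507.2, 137.7,  -2.2]), array([3.13794821e+00, 1.85409430e-03, 1.52571231e+00]), array([ 0.43658739, -0.17448622,  0.05423771]))
```

Request:
apply_moves([
  [[0,0,-20,0,28],[0,0,-50,0,28],[15,4,-80,0,28],[45,12,-100,0,28],[85,23,-100,0,28],[125,34,-100,-0.01,28],[165,45,-100,-0.02,28],[205,56,-100,-0.03,28],[245,66,-100,-0.04,28],[285,77,-100,-0.04,28],[325,88,-100,-0.04,28],[365,99,-100,-0.04,28],[405,110,-100,-0.04,28],[440,120,-100,-0.04,28],[470,128,-100,-0.04,28],[495,135,-100,-0.04,28],[507,138,-100,-0.04,28],[507,138,-100,-0.04,28],[507,138,-100,-0.04,28]],
])

```text
clock: 9.8
ee_pos: [0.5956, 0.3255, 0.1518]
tool_rot: [-3.141, 0.001, 1.565]
contact_force: [0.5, -0.6, -1.3]
width: 0.0356
```

```bash
python3 look.py pics/w3.png;  python3 -c "
from h import *
print(rel((.597,.326,.056),0))"
```

```text
9.8 [0.5956 0.3255 0.1518] [-3.1406e+00  1.5000e-03  1.5654e+00] 0.03558292113928335 [ 0.5 -0.6 -1.3]
(array([ 0.9,  1.3, 96.1]), array([-3.14090097e+00,  1.18905951e-03,  1.56474938e+00]), array([0.59573311, 0.3251786 , 0.15208156]))
```

View pics/w3.png

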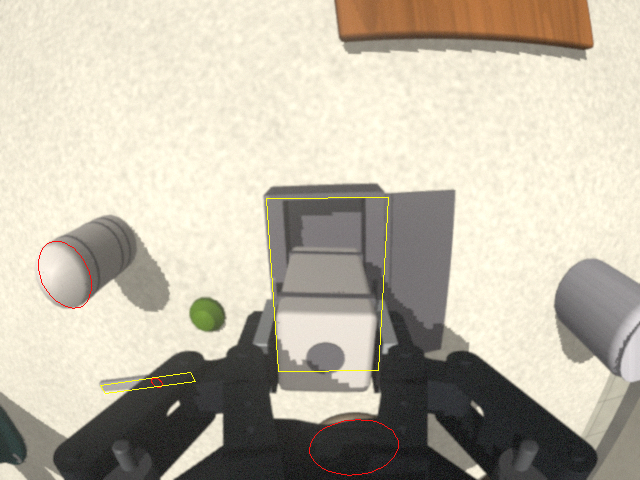

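The box overlay matches its rim; the strip at rows 185–198 is the outer wall face. The cartridge hangs over the small bay, so I'm lowering it.

Request:
apply_moves([
  [[0,1,30,0,28],[0,1,55,0,28],[0,1,72,0,28],[0,1,83,0,28],[0,1,90,0,28],[0,1,94,0,28],[0,1,96,0,28],[0,1,96,0,28],[0,1,96,0,28]],
])

```text
clock: 10.75
ee_pos: [0.5977, 0.3266, 0.0583]
tool_rot: [3.139, -0.001, 1.566]
contact_force: [-2.1, -2.2, 4.6]
width: 0.0355
```

Request:
apply_moves([
  [[0,0,0,0,42],[0,0,0,0,50],[0,0,0,0,60],[0,0,-5,0,60],[0,0,-25,0,60],[0,0,-60,0,60],[0,0,-100,0,85],[-1,-30,-145,0,85],[-3,-70,-145,0,85],[-6,-110,-145,0,85],[-8,-150,-145,0,85],[-10,-180,-145,0,85],[-10,-190,-145,0,85],[-10,-190,-145,0,85],[-10,-190,-145,0,85]],
])

```text
clock: 12.25
ee_pos: [0.4079, 0.3176, 0.2016]
tool_rot: [3.14, -0.0, 1.566]
contact_force: [0.1, -0.1, 0.6]
width: 0.0854
```

```bash
python3 look.py pics/w4.png
```

```text
12.25 [0.4079 0.3176 0.2016] [ 3.1401e+00 -3.0000e-04  1.5656e+00] 0.0854484971922287 [ 0.1 -0.1  0.6]
```

View pics/w4.png

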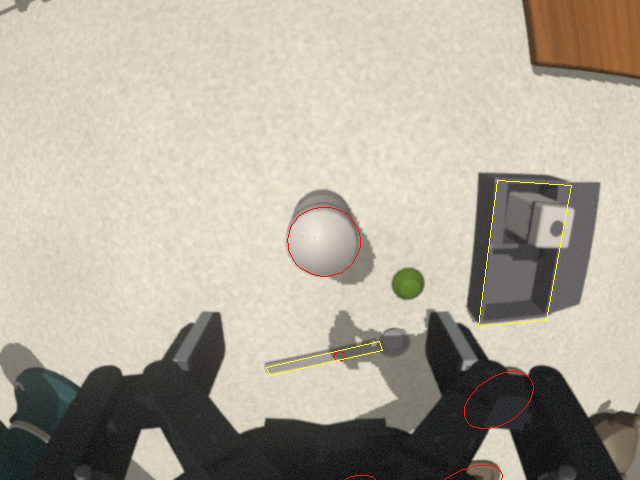

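The square cartridge is upright in the small bay and the round cartridge matches its overlay at (324,240). Gripping it.

Request:
apply_moves([
  [[-1,0,40,0,85],[-1,0,80,0,85],[-1,0,115,0,85],[-1,0,138,0,85],[-1,0,146,0,85],[-1,0,146,0,60],[-1,0,146,0,45],[-1,0,146,0,42],[-1,0,146,0,42],[-1,0,146,0,42],[-1,0,146,0,42],[-1,0,146,0,42]],
], newtons=40)

```text
clock: 13.5
ee_pos: [0.4083, 0.3172, 0.0572]
tool_rot: [3.138, -0.002, 1.566]
contact_force: [2.1, 0.6, 6.3]
width: 0.051
```

```bash
python3 -c "
from h import *
print(rel((.597,.257,.060),0))"
```

```text
(array([-59.3, 189. ,  -2.2]), array([ 3.13760911e+00, -1.98695850e-03,  1.56594111e+00]), array([0.40827687, 0.31720207, 0.05721215]))
```

Request:
apply_moves([
  [[0,0,-20,0,42],[0,0,-50,0,42],[-3,10,-80,0,42],[-12,40,-95,0,42],[-24,75,-95,0,42],[-36,112,-95,0,42],[-48,150,-95,0,42],[-57,178,-95,0,42],[-59,189,-95,0,42],[-59,189,-90,0,42],[-59,189,-70,0,42],[-59,189,-50,0,42],[-59,189,-32,0,42],[-59,189,-20,0,42],[-59,189,-12,0,42],[-59,189,-7,0,42],[-59,189,-4,0,42],[-59,189,-4,0,42],[-59,189,-4,0,42]],
])

```text
clock: 15.4
ee_pos: [0.5959, 0.257, 0.0613]
tool_rot: [3.14, -0.001, 1.566]
contact_force: [-3.8, -0.2, 5.1]
width: 0.0507
```

Request:
apply_moves([
  [[0,0,0,0,58],[0,0,0,0,66],[0,0,0,0,72],[0,0,-5,0,72],[0,0,-25,0,72],[0,0,-60,0,72],[0,0,-100,0,72],[-10,-20,-140,0.14,60],[-28,-55,-140,0.28,50],[-46,-90,-140,0.42,40],[-65,-125,-140,0.56,40],[-82,-160,-140,0.7,40],[-90,-174,-140,0.84,40],[-90,-174,-140,0.98,40],[-90,-174,-140,1.12,40],[-90,-174,-140,1.24,40],[-90,-174,-140,1.292,40],[-90,-174,-140,1.292,40],[-90,-174,-140,1.292,40]],
])

```text
clock: 17.3
ee_pos: [0.4212, 0.1674, 0.1995]
tool_rot: [3.141, -0.0, 0.275]
contact_force: [-0.1, -0.3, -0.0]
width: 0.0402
```

```bash
python3 look.py pics/w5.png;  python3 -c "
from h import *
print(rel((.422,.167,.013),0))"
```

```text
17.3 [0.4212 0.1674 0.1995] [ 3.1415e+00 -5.0000e-04  2.7490e-01] 0.04017247547619911 [-0.1 -0.3 -0. ]
(array([  0.6,   0.6, 186.5]), array([ 3.14146336e+00, -3.69424068e-04,  2.74748833e-01]), array([0.4211875 , 0.1673892 , 0.19946705]))
```

View pics/w5.png

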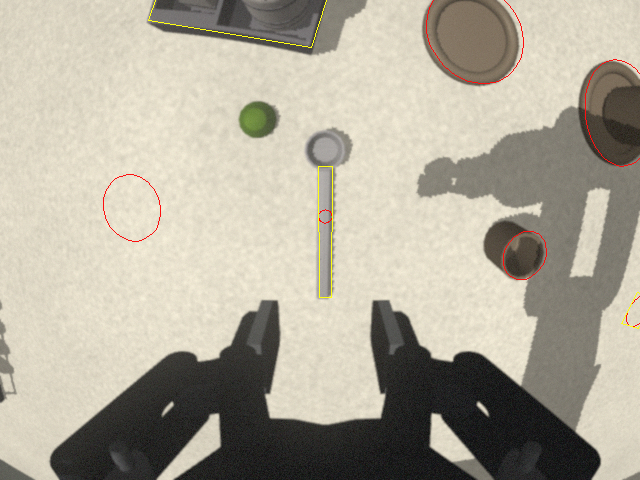

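The spoon matches the overlay, with its origin at (325,216). Gripping it.

Request:
apply_moves([
  [[0,1,40,0,40],[0,1,80,0,40],[0,1,120,0,40],[0,1,150,0,40],[0,1,172,0,40],[0,1,182,0,40],[0,1,186,0,30],[0,1,186,0,20],[0,1,186,0,8],[0,1,186,0,4],[0,1,186,0,4],[0,1,186,0,4],[0,1,186,0,4]],
], newtons=40)

```text
clock: 18.65
ee_pos: [0.4225, 0.1667, 0.0146]
tool_rot: [3.141, -0.003, 0.274]
contact_force: [-0.6, 0.8, 5.9]
width: 0.0103
```

```bash
python3 -c "
from h import *
print(r.state()['contact_force']);print(rel((.592,-.2845,.0315),0))"
```

```text
[-0.57324294  0.79785054  5.94246296]
(array([ 41.2, 480.2, -16.7]), array([ 3.14142933e+00, -2.79317520e-03,  2.73767770e-01]), array([0.42252432, 0.16669514, 0.014631  ]))
```

Request:
apply_moves([
  [[0,0,-20,0,4],[0,0,-50,0,4],[0,15,-85,0,4],[4,45,-110,0.05,4],[8,85,-110,0.1,4],[11,125,-110,0.15,4],[14,165,-110,0.2,4],[18,205,-110,0.25,4],[21,245,-110,0.3,4],[24,285,-110,0.35,4],[28,325,-110,0.4,4],[31,365,-110,0.45,4],[34,400,-110,0.5,4],[37,435,-110,0.547,4],[40,462,-110,0.547,4],[41,476,-110,0.547,4],[41,480,-110,0.547,4],[41,480,-90,0.547,4],[41,480,-80,0.547,4],[41,480,-80,0.547,4]],
])

```text
clock: 20.65
ee_pos: [0.589, -0.2825, 0.0905]
tool_rot: [-3.14, 0.006, -0.272]
contact_force: [-0.0, 0.7, -0.9]
width: 0.0103
```

```bash
python3 look.py pics/w6.png;  python3 -c "
from h import *
print(rel((.592,-.2845,.0325),0))"
```

```text
20.65 [ 0.589  -0.2825  0.0905] [-3.1398  0.0058 -0.272 ] 0.010255198404772223 [-0.   0.7 -0.9]
(array([ 2.7,  0.8, 59.5]), array([-3.14058368,  0.0032404 , -0.272081  ]), array([ 0.58974627, -0.28307391,  0.09199341]))
```

View pics/w6.png

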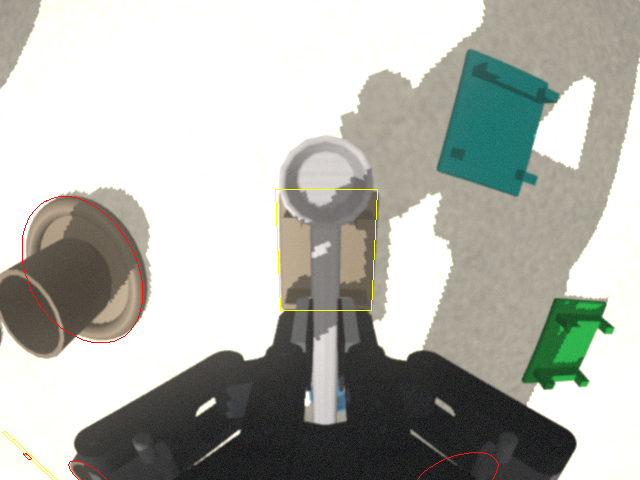

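The spoon is aligned with the brown rest and centred between its edges. Lowering it.

Request:
apply_moves([
  [[1,0,15,0,4],[1,0,30,0,4],[1,0,42,0,4],[1,0,51,0,4],[1,0,57,0,4],[1,0,60,0,4],[1,0,61,0,4],[1,0,61,0,4],[1,0,61,0,4]],
])

```text
clock: 21.6
ee_pos: [0.592, -0.2852, 0.0328]
tool_rot: [3.141, -0.001, -0.273]
contact_force: [-0.1, -0.4, -0.2]
width: 0.0102
```

Request:
apply_moves([
  [[0,0,0.5,0,4],[0,0,1,0,4],[0,0,1,0,4],[0,0,1,0,14],[0,0,1,0,20],[0,0,1,0,30],[0,0,0,0,36],[0,0,-10,0,36],[0,0,-35,0,36],[0,0,-70,0,36],[0,0,-110,0,50],[0,0,-150,0,65],[0,0,-170,0,65],[0,0,-170,0,65]],
])

```text
clock: 23.0
ee_pos: [0.5935, -0.286, 0.2088]
tool_rot: [3.139, -0.011, -0.273]
contact_force: [0.1, -0.8, -0.1]
width: 0.0649
```

```bash
python3 -c "
from h import *
print(rel((.448,-.011,.2),0))"
```

```text
(array([-214.4, -225.5,    5.9]), array([ 3.13870011, -0.01066866, -0.27312017]), array([ 0.5935243 , -0.28595398,  0.2088367 ]))
```

Request:
apply_moves([
  [[-25,-26,3,-0.05,70],[-60,-63,3,-0.1,70],[-95,-100,3,-0.15,70],[-130,-137,3,-0.2,70],[-165,-174,3,-0.273,70],[-195,-206,3,-0.273,70],[-214,-225,3,-0.273,70],[-214,-225,3,-0.273,70],[-214,-225,3,-0.273,70]],
])

```text
clock: 23.9
ee_pos: [0.4457, -0.0103, 0.1982]
tool_rot: [3.141, 0.001, 0.001]
contact_force: [-0.2, -0.6, -0.1]
width: 0.07
```

```bash
python3 look.py pics/w7.png
```

```text
23.9 [ 0.4457 -0.0103  0.1982] [3.1411e+00 1.2000e-03 1.0000e-03] 0.06997853193920948 [-0.2 -0.6 -0.1]
```

View pics/w7.png

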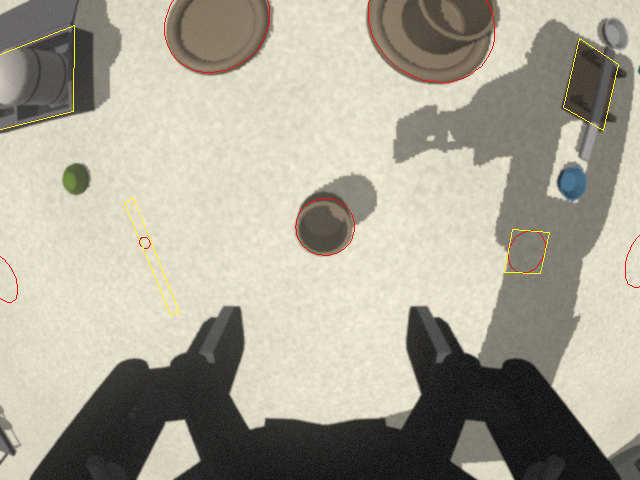

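The small cup matches its overlay at (325,227). Gripping it.

Request:
apply_moves([
  [[2,0,40,0,75],[2,0,80,0,75],[2,0,120,0,75],[2,0,150,0,75],[2,0,166,0,75],[2,0,172,0,75],[2,0,172,0,55],[2,0,172,0,40],[2,0,172,0,36],[2,0,172,0,36],[2,0,172,0,36],[2,0,172,0,36],[2,0,172,0,36]],
], newtons=40)

```text
clock: 25.25
ee_pos: [0.4493, -0.0107, 0.0285]
tool_rot: [3.141, -0.003, -0.0]
contact_force: [0.2, -0.0, 5.2]
width: 0.0442
```

```bash
python3 -c "
from h import *
print(rel((.625,.084,.0315),0))"
```

```text
(array([175.7, -94.8,  -2.6]), array([ 3.14080434e+00, -2.69853302e-03, -1.20362579e-04]), array([ 0.44933298, -0.01074854,  0.02851741]))
```

Request:
apply_moves([
  [[0,0,-20,0,36],[0,0,-45,0,36],[10,-5,-65,0,36],[35,-19,-70,0,36],[65,-35,-70,0,36],[95,-51,-70,0,36],[125,-67,-70,0,36],[150,-81,-70,0,36],[170,-92,-70,0,36],[176,-95,-70,0,36],[176,-95,-55,0,36],[176,-95,-38,0,36],[176,-95,-25,0,36],[176,-95,-15,0,36],[176,-95,-9,0,36],[176,-95,-6,0,36],[176,-95,-4,0,36],[176,-95,-4,0,36],[176,-95,-4,0,36]],
])

```text
clock: 27.15
ee_pos: [0.6249, 0.0844, 0.0326]
tool_rot: [3.141, -0.002, -0.0]
contact_force: [-2.5, -0.1, 4.1]
width: 0.0445
```

Request:
apply_moves([
  [[0,0,0,0,50],[0,0,0,0,58],[0,0,0,0,66],[0,0,0,0,70],[0,0,-10,0,70],[0,0,-35,0,70],[0,0,-75,0,70],[0,0,-120,0,70],[-40,0,-160,0,70],[-90,0,-200,0,70],[-140,0,-220,0,70],[-190,0,-220,0,70],[-240,0,-220,0,70],[-280,0,-220,0,70],[-300,0,-220,0,70],[-300,0,-220,0,70],[-300,0,-220,0,70]],
])

```text
clock: 28.85
ee_pos: [0.3244, 0.0846, 0.2524]
tool_rot: [-3.141, -0.004, 0.0]
contact_force: [0.1, -0.5, -0.3]
width: 0.0699
```

```bash
python3 - <<'E'
from h import *
t=r.get_image("top")[:,:,::-1]; s=r.get_image("scene")[:,:,::-1]
a=cv2.resize(t[172:252,160:460],(800,213),interpolation=cv2.INTER_CUBIC)
b=cv2.resize(s[150:370,200:560],(620,379),interpolation=cv2.INTER_CUBIC)
b=cv2.copyMakeBorder(b,0,0,0,180,cv2.BORDER_CONSTANT)
cv2.imwrite("pics/f1.png",cv2.convertScaleAbs(np.vstack([a,b]),alpha=1.5,beta=10))
E
```

```text
(no output)
```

View pics/f1.png

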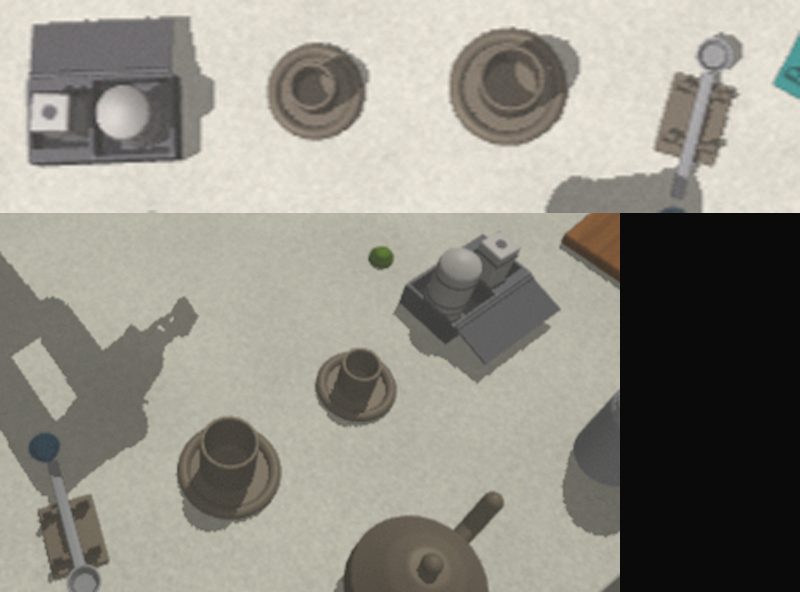

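All five look right; I'll check the spoon and cup positions numerically before handing in.

```bash
python3 - <<'E'
from h import *
k=300/800
A=lambda u,v,z:w("top",(160+u*k-.3,172+v*k-.3),z)
R=Ro.from_euler("z",.273).as_matrix(); o=np.array([.592,-.2845,0])
print("spoon in rest: bowl",(R@(A(714,54,.03)-o)).round(4),"end",(R@(A(680,193,.026)-o)).round(4))
print("dish",w("top",(413,256),.015))
print("big cup off",(A(513,80,.074)-[.626,-.105,.074]).round(4),"small",(A(314,88,.054)-[.625,.084,.054]).round(4))
print("round",(A(123,111,.084)-[.597,.257,.084]).round(4),"sq",(A(50,112,.079)-[.597,.326,.079]).round(4))
E
```

```text
spoon in rest: bowl [ 0.0621 -0.0007  0.03  ] end [-0.0757 -0.0026  0.026 ]
dish [ 0.48846722 -0.26307937  0.015     ]
big cup off [-0.0031 -0.0023  0.    ] small [-0.004  -0.0029  0.    ]
round [ 0.0009 -0.001   0.    ] sq [ 0.0016 -0.     -0.    ]
```

Everything is within tolerance: the spoon is within 3 mm sideways and the cups within 5 mm. Handing in.

```bash
python3 -c "
from station import r
print(r.close_job())"
```

```text
the job is handed in; nothing more can be done
None
```

The job is handed in at about 29 s on the robot's clock. Both cups stand in their saucer wells, both cartridges stand in their bays, and the spoon lies right way up in both notches of the brown rest. The arm had let go and backed clear.

My last check, from the top and scene pictures, found these offsets from target:

| Thing | Offset |
|---|---|
| big cup | about 4 mm |
| small cup | about 5 mm |
| round cartridge | about 1.5 mm |
| square cartridge | about 1.5 mm |
| spoon | up to 3 mm sideways, lengthwise good to about 4 mm |

All five looked upright or level, and none of the checks failed or disagreed. That the spoon has settled fully onto the notch floors rests on the gripper's height at release and the pictures. I did not measure it separately.

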